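Square up the job pads in the corner tray

TASK

Slide the job pad that lies on the raised step of the blue squaring tray across onto the other pad, without picking either pad up. Then push the two pads home into the corner so that both lie flush against the side stop and the rear stop, one squarely on top of the other, and leave the oil bottle and the tape roll where they are.

Things in the scene. Friction and masses are not known exactly. Their poses are not given: they have to be found in the camera images.
- tray_home (a point): Fixed squaring tray with blue stops and step. Point: on its grey floor (4 mm above the desk), right below the centre of a pad that is fully home against both stops. Axes: x to the rear stop (away from the robot), y to the side stop (robot's left), z up. The floor spans x -117 to 117 mm, and y from -135 mm (the step) to the side stop: 60 mm of floor stay free beside a squared pile. Front and right are open.
- rear_stop (a point): Blue strip across the tray's far end. Point: middle of its inner face, on the tray floor, 104 mm in x from the home point. It is 150 mm long along y, 12 mm thick, 30 mm high above the floor.
- side_stop (a point): Blue strip along the tray's left side. Point: middle of its inner face, on the tray floor, 75 mm in y from the home point. It is 234 mm long along x, 12 mm thick, 30 mm high above the floor.
- step (a point): Raised step on the tray's right: two blue runners along y, 140 mm long, 30 mm wide, their tops 13 mm above the tray floor (3 mm above the lower pad's top). Point: midway between them, level with their tops, x = -25, y = -205 mm from the home point. Between them a 120 mm wide channel (x -85 to +35 mm) at floor level, open at both ends: spread fingers pass along it below the pad's underside.
- lower_pad_mid (a point): Spiral-bound job pad, brown cover, 208 x 151 x 10 mm (own x, y, z), 0.2 kg, too wide to grasp; slides when its edge is pushed with 1 to 8 N. Point: its middle, half-way up. Its wire spiral (13 mm high, solid) is on its own +y edge, towards the step: its x and y are half a turn from the tray's. It lies in the tray, a little askew, 0 to 25 mm short of both stops; point 5 mm above the tray floor.
- upper_pad_mid (a point): Spiral-bound job pad, brown cover, 208 x 151 x 10 mm (own x, y, z), 0.2 kg, too wide to grasp; slides when its edge is pushed with 1 to 8 N. Point: its middle, half-way up. Its wire spiral (13 mm high, solid) is on its own +y edge, towards the step: its x and y are half a turn from the tray's. It starts on the step (point 18 mm above the tray floor); on the lower pad it is at 15 mm. Slid across, it bridges the gap.
- oiler: Bystander: green oil bottle, 43 mm across, 142 mm high, standing on the desk; origin at the centre of its base.
- tape_roll: Bystander: roll of black tape, 104 mm across, 24 mm high, lying on the desk; origin at the centre of its underside.

How it is judged:
By the outcome, as a careful person would: the job done as asked, in the order asked, and still so for the second after the job is handed in, with the robot touching nothing.
It also fails if it takes over 43 s, if anything falls off the work surface, if the arm or the gripper's body presses on something with over 40 N, if the wrist force passes 120 N, or if a joint passes its speed limit or range.

ROBOT

A 7-joint arm with a two-finger parallel gripper is mounted at the origin on a cart in front of the work surface, level with it; the furniture and walls round the work are solid. World frame = base frame: x ahead of the robot, y to its left, z up, the work surface at z = 0. Lengths are in m, angles in rad, forces in N, time in s.
With the tool pointing down it reaches from about 0.425 to 0.925 m from the base axis. Payload 6.8 kg.
Tool frame: the origin (TCP) lies between the finger pads; the fingertips stand r.tcp_to_tips ahead of it and the grasp point (between the pads) lies 3 mm ahead of it (r.tcp_to_tips is the distance from the TCP to the fingertips, in m); z points along the fingers, y is the line along which they close (so a half turn about z gives the same grasp; the last joint's range is limited). The gripper opens to 85 mm and grips with 20 to 120 N. Pads are 22 mm wide; open, the fingers measure 114 mm over their backs; the gripper's body (76 mm by 85 mm) begins 54 mm behind the grasp point. The pads swing forward as they close: fully open they stand 13 mm farther back than shut.
Start: joints at [1.065, 0.477, 0.022, 1.555, -0.011, 1.109, -0.083], TCP at [0.261, -0.622, 0.253] pointing down, gripper open.
Joint ranges: [-2.96, 2.96], [-0.34, 2.1], [-1.41, 1.46], [0.24, 2.44], [-1.37, 4.51], [0.17, 1.92], [-2.96, 2.96]. Speed limits (rad/s): [2.39, 2.39, 3.14, 3.14, 3.14, 3.14, 3.14].

INTERFACE

Orientations are given as a rotation vector (axis times angle).
In Python, from bench import r gives the robot as it stands. The module is installed in compiled form; this text tells all that it offers.
- The arm moves only by the tool step_arm, never from a script. Its argument "moves" is a list of rows, each an object of numbers: "rx", "ry", "rz": the turn, a rotation vector about the tool's x, y, z in degrees; "dx", "dy", "dz": the shift along the tool's x, y, z in mm; "gripper": the opening, from -1 (shut) to 1 (fully open). In form: [{"rx": .., "ry": .., "rz": .., "dx": .., "dy": .., "dz": .., "gripper": ..}, ...]. A call has 1 to 20 rows; each row shifts and turns the commanded pose from where the row before left it, along the tool's axes as they then stand; what a row does not reach is not made up. A row lasts 1/8 s, in which the tool goes at most 62.5 mm and 10.7 degrees, less where a joint would pass 70% of its speed; a pose out of reach is approached as far as the arm can. A call is refused whole if a number of a shift passes 62.5 or a number of a turn 10.7, either way. A call with a gripper value outside its range is refused whole. The fingers move at their own pace and stop on an object; "grip_force" is the grip in N (left out, the last holds). Time passes only in rows, so rows that do not move let the fingers close. It gives the time, the measured TCP pose, the force, the opening and the grip force at its end, in the units of the state.
- r.get_obs(): the state, without advancing time (a new reading comes with each control period).
- r.grab_frame(name): name is "side" or "top" or "wrist"; returns the picture (420x560x3 uint8, blue, green, red); there is no depth.
- r.camera_info(name): a dict with "mtx" (3x3 intrinsics, pixels), "rvec" (rotation vector, rad) and "tvec" (3), from world to camera coordinates, as OpenCV has them. Camera axes: x right, y down, z forward; pixel columns grow to the right and rows downward; lengths in m; the calibration is good to about 2 mm. A picture is of the moment at which its call begins: read the wrist's pose just before it. camera_info takes no time and is no camera call; for the wrist camera it gives the pose at the moment of the call.
- r.hand_in(): hands the job in; it is judged then, once.
The state is a dict: "clock": time; "joints": joint angles; "qvel": joint speeds; "tau": joint torques, N m; "tcp_pos": TCP position; "orientation": TCP orientation; "contact_force": force on the tool from outside, world axes, zero at the start; "moment": the same for the moment, N m; "grip_width": finger opening in m; "gripper_force": force on a finger pad.
Only numpy, scipy, OpenCV 4.12 (cv2) and the standard library are available. Lean on these libraries where they do the work, as an engineer would, in place of code of your own. Each camera call takes 0.05 s, during which the arm holds its last target. There are 200 camera calls.

## Working session

There is one attempt and no reset: what is moved stays moved. The work goes in short steps, Python scripts to look and compute and a tool call to move; the robot and the scene stay as the last step left them, time stands still between calls to the robot, and variables do not carry over. Pictures are saved under pics/ and viewed, at most 10 in all, crops included, and the job is handed in when it is done.

Besides the shell and the picture viewer there is one more tool, called after "Call:" as name(argument=value, ...), one argument or row to a line, values as JSON. step_arm: Moves the arm, as the interface text tells. Its arguments: {"type":"object","properties":{"moves":{"type":"array","items":{"type":"object","properties":{"rx":{"type":"number"},"ry":{"type":"number"},"rz":{"type":"number"},"dx":{"type":"number"},"dy":{"type":"number"},"dz":{"type":"number"},"gripper":{"type":"number"}}}},"grip_force":{"type":"number"}},"required":["moves"]}

```bash
mkdir -p pics; cat > h.py <<'E'
import numpy as np,cv2
from bench import r
def cam(n):
    c=r.camera_info(n);R=cv2.Rodrigues(np.array(c["rvec"],float))[0];return np.array(c["mtx"],float),R,np.array(c["tvec"],float).ravel()
def ray(n,uv,z,c=None):
    K,R,t=c or cam(n);o=-R.T@t
    uv=np.atleast_2d(np.array(uv,float));d=(np.linalg.inv(K)@np.c_[uv,np.ones(len(uv))].T).T@R
    return o+d*((z-o[2])/d[:,2])[:,None]
def proj(n,p):
    K,R,t=cam(n);q=(np.atleast_2d(p)@R.T+t)@K.T;return q[:,:2]/q[:,2:]
E
python3 - <<'E'
from h import *
for n in("top","side"):
    cv2.imwrite(f"pics/{n}0.png",r.grab_frame(n))
    K,R,t=cam(n);print(n,-R.T@t,R[2])
o=r.get_obs();print(o["tcp_pos"],o["orientation"],r.tcp_to_tips,o["contact_force"],o["clock"])
print(cv2.Rodrigues(np.array(o["orientation"]))[0].round(3))
E
```

```text
top [0.32867393 0.12515317 1.0625649 ] [ 0.20326202 -0.10147264 -0.97385207]
side [ 0.41366823 -0.771604    0.42351197] [ 0.15617228  0.88637154 -0.43583909]
[ 0.26129465 -0.62183034  0.25239542] [-3.07804532e+00 -6.20463650e-01  7.18477845e-04] 0.022 [0.16365853 0.7603123  0.18368021] 0.1
[[ 0.922  0.387 -0.001]
 [ 0.387 -0.922  0.002]
 [-0.    -0.002 -1.   ]]
```

View pics/top0.png

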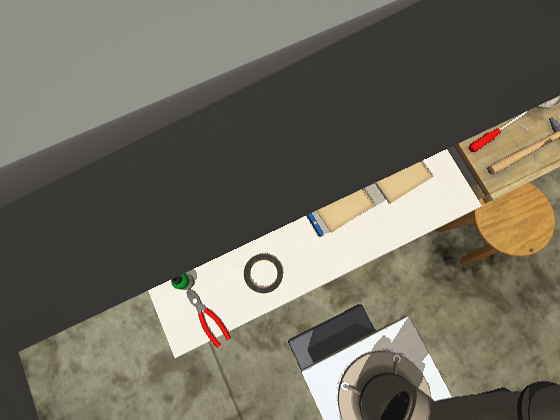

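View pics/side0.png

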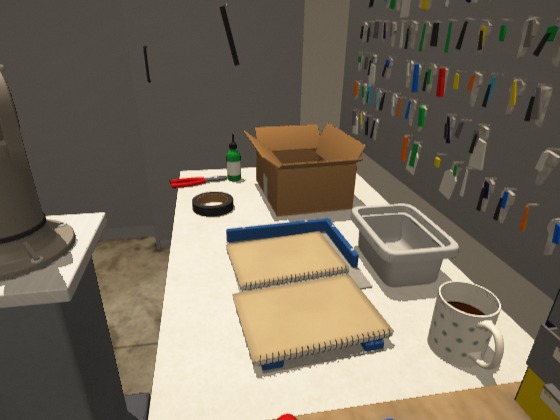

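Top view: a shelf hides the far part; the tray is around (310-435, 160-235). Side view: lower pad at (228-345, 233-288), step pad at (235-388, 278-358), and the blue corner at (325-355, 222-262). Next I'll look closer and fit the pads with masks.

```bash
python3 - <<'E'
from h import *
im=cv2.imread("pics/side0.png")
cv2.imwrite("pics/sc.png",cv2.resize(im[215:365,215:415],None,fx=4,fy=4,interpolation=cv2.INTER_CUBIC))
im=cv2.imread("pics/top0.png")
cv2.imwrite("pics/tc.png",cv2.resize(im[145:245,300:440],None,fx=5,fy=5,interpolation=cv2.INTER_CUBIC))
E
```

```text
(no output)
```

View pics/sc.png

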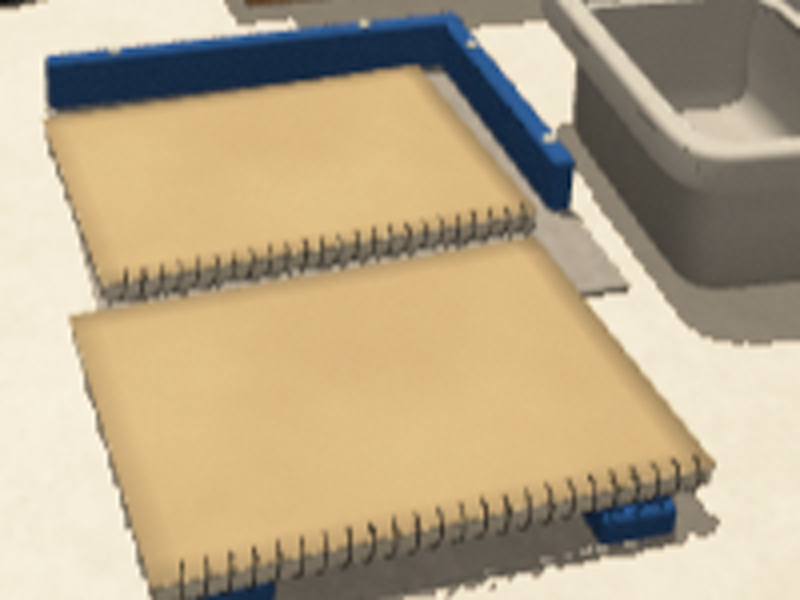

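View pics/tc.png

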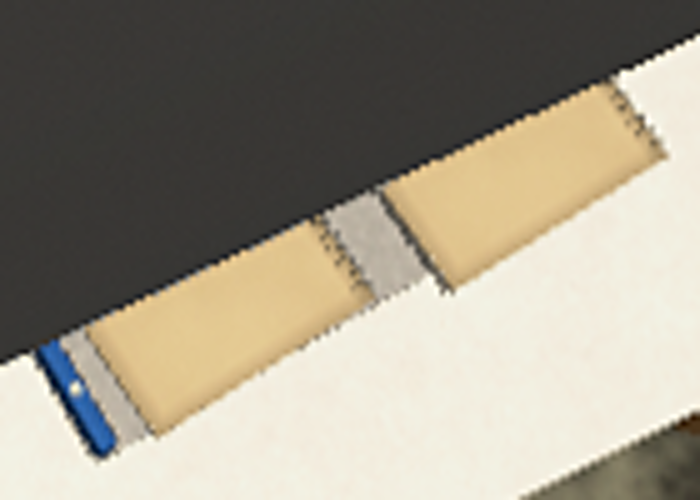

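Side crop: lower pad's top corners are at (47,118), (418,65), (530,208), (105,288). The step pad's are at (72,317), (530,240), (712,466), (152,595), and the stop's inner top corner is about (445,37). Top crop: front corners of the lower pad are at (155,435) and (368,298), and of the upper pad at (448,290) and (665,155).

```bash
cat > m.py <<'E'
from h import *
s=lambda a:(np.array(a,float)+.5)/4-.5+215
t=lambda a:(np.array(a,float)+.5)/5-.5+[300,145]
def tri(u,v):
    A=[];b=[]
    for n,p in(("side",u),("top",v)):
        K,R,T=cam(n);d=R.T@np.linalg.inv(K)@[*p,1];d/=np.linalg.norm(d);P=np.eye(3)-np.outer(d,d);A.append(P);b.append(P@(-R.T@T))
    return np.linalg.lstsq(np.vstack(A),np.hstack(b),rcond=None)[0]
np.set_printoptions(precision=4,suppress=True)
E
python3 - <<'E'
from m import *
def pad(c,z,nm):
    p=ray("side",s(c),z);m=p.mean(0);d=(p[1]-p[0]+p[2]-p[3])
    print(nm,p[:,:2].tolist(),"mid",m,"yaw",np.degrees(np.arctan2(d[1],d[0])),"L",np.linalg.norm(d)/2)
pad([(47,118),(418,65),(530,208),(105,288)],.014,"low")
pad([(72,317),(530,240),(712,466),(152,595)],.027,"up")
print("stop",ray("side",s([(47,58),(445,37),(553,165),(460,15),(571,157)]),.034))
print("bot",ray("side",s([(48,108),(552,207),(628,288)]),.004))
for a,b in(((47,118),(155,435)),((105,288),(368,298)),((72,317),(448,290)),((152,595),(665,155))):print(tri(s(a),t(b)))
print("topstop",ray("top",t([(115,440),(38,350)]),.034))
print("oil",ray("side",[(234,179)],0),"tape",ray("side",[(213,208)],0), "bin",ray("side",[(386,278),(355,235)],0),"box",ray("side",[(275,210),(352,205)],0))
print("shelf edge if z=.5,.7",ray("top",[(20,350),(450,145)],.5),ray("top",[(20,350),(450,145)],.7))
E
```

```text
low [[0.4397686011137203, -0.0744934461189195], [0.646078630340915, -0.04896201988399396], [0.6594304946137219, -0.1935687180293293], [0.4554382163139911, -0.2234351703963725]] mid [ 0.5502 -0.1351  0.014 ] yaw 7.689416971880008 L 0.20701262553013416
up [[0.43890589723358586, -0.2581016378965413], [0.6430300836854512, -0.23601448898517619], [0.6601557948246604, -0.3808708279578233], [0.4533399358574638, -0.4066862889136559]] mid [ 0.5489 -0.3204  0.027 ] yaw 6.6488684353012575 L 0.2068612946886812
stop [[ 0.4424 -0.0462  0.034 ]
 [ 0.6581 -0.0557  0.034 ]
 [ 0.6704 -0.1891  0.034 ]
 [ 0.6743 -0.0313  0.034 ]
 [ 0.6814 -0.1837  0.034 ]]
bot [[ 0.4416 -0.047   0.004 ]
 [ 0.6763 -0.1803  0.004 ]
 [ 0.6871 -0.2473  0.004 ]]
[ 0.4381 -0.074   0.0135]
[ 0.455  -0.2178  0.0097]
[ 0.4381 -0.255   0.0245]
[ 0.4532 -0.4037  0.0237]
topstop [[ 0.4411 -0.0494  0.034 ]
 [ 0.5034 -0.0343  0.034 ]]
oil [[0.4883 0.3358 0.    ]] tape [[0.4183 0.1366 0.    ]] bin [[ 0.7269 -0.2215  0.    ]
 [ 0.7286 -0.0556  0.    ]] box [[ 0.5735  0.1005  0.    ]
 [ 0.7788  0.0995 -0.    ]]
shelf edge if z=.5,.7 [[ 0.4249  0.4776  0.5   ]
 [ 0.4271 -0.2112  0.5   ]] [[ 0.3907  0.3523  0.7   ]
 [ 0.3921 -0.0916  0.7   ]]
```

```bash
python3 - <<'E'
from m import *
im=cv2.imread("pics/side0.png");h=cv2.cvtColor(im,cv2.COLOR_BGR2HSV)
b=cv2.inRange(h,(100,120,40),(130,255,255))
def line(p):
    vx,vy,x,y=cv2.fitLine(np.float32(p),cv2.DIST_HUBER,0,.01,.01).ravel();return np.cross([x,y,1],[x+vx,y+vy,1])
top=[(u,np.nonzero(b[215:262,u])[0][0]+215-.5) for u in range(230,322)]
bot=[(u,np.nonzero(b[215:262,u])[0][-1]+215+.5) for u in range(228,250)]
out=[(u,np.nonzero(b[215:262,u])[0][0]+215-.5) for u in range(334,354)]
a=ray("side",[top[3],top[-3]],.034);la=line(ray("side",top,.034)[:,:2]);lo=line(ray("side",out,.034)[:,:2])
lb=line(ray("side",bot,.004)[:,:2])
x=np.cross(la,lo);x/=x[2]
print("side outer dir",np.degrees(np.arctan2(-la[0],la[1])),"rear outer dir",np.degrees(np.arctan2(-lo[0],lo[1])),"bot",np.degrees(np.arctan2(-lb[0],lb[1])),"corner",x)
for yaw in(5,6,7,8):
    c,s_=np.cos(np.radians(yaw)),np.sin(np.radians(yaw));Rm=np.array([[c,-s_],[s_,c]])
    home=x[:2]-Rm@[.116,.087]
    print(yaw,home,"low",Rm.T@([.5502,-.1351]-home),"up",Rm.T@([.5489,-.3204]-home),"stopfront",home+Rm@[-.117,.075], "floorcorner",home+Rm@[.117,-.135])
E
```

```text
side outer dir 3.7555804717117045 rear outer dir -86.42511626412437 bot 4.55856574965567 corner [ 0.6709 -0.0303  1.    ]
5 [ 0.563  -0.1271] low [-0.0134 -0.0068] up [-0.0309 -0.1913] stopfront [ 0.4399 -0.0626] floorcorner [ 0.6913 -0.2514]
6 [ 0.5647 -0.129 ] low [-0.015  -0.0046] up [-0.0357 -0.1887] stopfront [ 0.4405 -0.0666] floorcorner [ 0.6951 -0.251 ]
7 [ 0.5664 -0.1308] low [-0.0166 -0.0023] up [-0.0405 -0.186 ] stopfront [ 0.4411 -0.0707] floorcorner [ 0.699  -0.2506]
8 [ 0.5682 -0.1326] low [-0.0181  0.0001] up [-0.0452 -0.1832] stopfront [ 0.4419 -0.0747] floorcorner [ 0.7028 -0.25  ]
```

Tray yaw is about 3.7°, home about (0.561, -0.125), lower pad about (-11, -10) mm off home, and upper pad at tray (-24, -195). I'll turn the fingers along tray x and go to the right of the step pad.

Call:
step_arm(
  moves=[
    {"rz": -10.2, "gripper": 0.2},
    {"rz": -10.2, "gripper": 0.2},
    {"rz": -10.1, "gripper": 0.2},
    {"rz": -10.1, "gripper": 0.2},
    {"rz": -10.1, "gripper": 0.2},
    {"rz": -10.1, "gripper": 0.2},
    {"rz": -10.1, "gripper": 0.2},
    {"dx": 27, "dy": 51, "gripper": 0.2},
    {"dx": 27, "dy": 51, "gripper": 0.2},
    {"dx": 27, "dy": 51, "gripper": 0.2},
    {"dx": 27, "dy": 51, "gripper": 0.2},
    {"dx": 27, "dy": 51, "gripper": 0.2},
    {"dx": 27, "dy": 51, "gripper": 0.2},
    {"gripper": 0.2},
  ],
)

```text
invalid input at $.moves[0]: expected keys rx, ry, rz, dx, dy, dz, gripper
```

```bash
python3 - <<'E'
from h import *
o=r.get_obs();print(o["clock"],o["tcp_pos"],r.tcp_to_tips,o["grip_width"],o["contact_force"],o["joints"])
print(cv2.Rodrigues(np.array(o["orientation"]))[0].round(3))
cv2.imwrite("pics/w1.png",r.grab_frame("wrist"));K,R,t=cam("wrist");print(K,-R.T@t,R)
E
```

```text
0.1 [ 0.26129465 -0.62183034  0.25239542] 0.022 0.08522127439302034 [0.16365853 0.7603123  0.18368021] [ 1.06489357  0.47775987  0.02232737  1.55634962 -0.01149137  1.10930832
 -0.08311703]
[[ 0.922  0.387 -0.001]
 [ 0.387 -0.922  0.002]
 [-0.    -0.002 -1.   ]]
[[365.11420874   0.         281.90802287]
 [  0.         365.11420874 209.08952589]
 [  0.           0.           1.        ]] [ 0.33296955 -0.59160461  0.37137686] [[ 0.3876801  -0.92179158 -0.00210462]
 [-0.87846293 -0.37014713  0.30214894]
 [-0.27929737 -0.1152883  -0.95325841]]
```

View pics/w1.png

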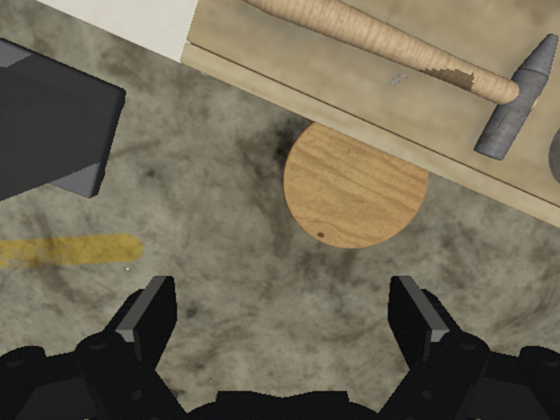

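The move was refused because every row needs all its keys. The wrist picture only shows the start place (stool, hammer handle). Resending with full rows.

Call:
step_arm(
  moves=[
    {"rx": 0, "ry": 0, "rz": -10.2, "dx": 0, "dy": 0, "dz": 0, "gripper": 0.2},
    {"rx": 0, "ry": 0, "rz": -10.2, "dx": 0, "dy": 0, "dz": 0, "gripper": 0.2},
    {"rx": 0, "ry": 0, "rz": -10.1, "dx": 0, "dy": 0, "dz": 0, "gripper": 0.2},
    {"rx": 0, "ry": 0, "rz": -10.1, "dx": 0, "dy": 0, "dz": 0, "gripper": 0.2},
    {"rx": 0, "ry": 0, "rz": -10.1, "dx": 0, "dy": 0, "dz": 0, "gripper": 0.2},
    {"rx": 0, "ry": 0, "rz": -10.1, "dx": 0, "dy": 0, "dz": 0, "gripper": 0.2},
    {"rx": 0, "ry": 0, "rz": -10.1, "dx": 0, "dy": 0, "dz": 0, "gripper": 0.2},
    {"rx": 0, "ry": 0, "rz": 0, "dx": 22, "dy": 44, "dz": 0, "gripper": 0.2},
    {"rx": 0, "ry": 0, "rz": 0, "dx": 22, "dy": 44, "dz": 0, "gripper": 0.2},
    {"rx": 0, "ry": 0, "rz": 0, "dx": 22, "dy": 44, "dz": 0, "gripper": 0.2},
    {"rx": 0, "ry": 0, "rz": 0, "dx": 22, "dy": 44, "dz": 0, "gripper": 0.2},
    {"rx": 0, "ry": 0, "rz": 0, "dx": 22, "dy": 44, "dz": 0, "gripper": 0.2},
    {"rx": 0, "ry": 0, "rz": 0, "dx": 22, "dy": 44, "dz": 0, "gripper": 0.2},
    {"rx": 0, "ry": 0, "rz": 0, "dx": 22, "dy": 44, "dz": 0, "gripper": 0.2},
    {"rx": 0, "ry": 0, "rz": 0, "dx": 0, "dy": 0, "dz": 0, "gripper": 0.2},
  ],
)

```text
clock: 2.02
tcp_pos: [0.5635, -0.4435, 0.2527]
orientation: [-2.139, -2.3, -0.006]
contact_force: [-1.0, -0.0, -0.5]
grip_width: 0.0514
gripper_force: 0.0
```

```bash
python3 - <<'E'
from h import *
o=r.get_obs();print(o["clock"],o["tcp_pos"],r.tcp_to_tips,o["grip_width"],o["contact_force"],o["joints"])
print(cv2.Rodrigues(np.array(o["orientation"]))[0].round(3))
im=r.grab_frame("wrist");np.savez("pics/w2.npz",*cam("wrist"));cv2.imwrite("pics/w2.png",im)
E
```

```text
2.025 [ 0.56353242 -0.44353223  0.25269312] 0.022 0.05136167784279815 [-1.00089593 -0.04417153 -0.46581516] [ 0.77876152  0.56796191 -0.30368659  1.422572    0.1708094   1.177234
  0.52693417]
[[-0.072  0.997  0.002]
 [ 0.997  0.072  0.003]
 [ 0.003  0.002 -1.   ]]
```

View pics/w2.png

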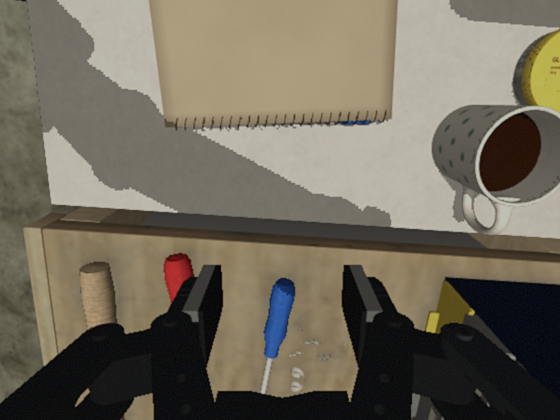

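Wrist view: the step pad's spiral edge runs (168,127)-(390,118), and the rim of the neighbouring wooden tray is at row ~215-240. I'll measure the gap between them.

```bash
python3 - <<'E'
from h import *
d=np.load("pics/w2.npz");c=(d["arr_0"],d["arr_1"],d["arr_2"])
np.set_printoptions(precision=4,suppress=True)
print("spiral z.027",ray(0,[(166,126),(392,118)],.027,c)[:,:2])
print("blue runner ends z.017",ray(0,[(340,123),(369,123)],.017,c)[:,:2])
print("desk edge z0",ray(0,[(50,208),(430,232)],0,c)[:,:2],"rim z0/.03",ray(0,[(280,225)],0,c),ray(0,[(280,240)],.03,c))
print("mug",ray(0,[(470,190),(437,135)],0,c)[:,:2])
E
```

```text
spiral z.027 [[ 0.4511 -0.4043]
 [ 0.6581 -0.3827]]
blue runner ends z.017 [[ 0.6126 -0.3911]
 [ 0.6401 -0.3892]]
desk edge z0 [[ 0.3174 -0.5014]
 [ 0.7267 -0.5006]] rim z0/.03 [[ 0.5632 -0.5038  0.    ]] [[ 0.5636 -0.5089  0.03  ]]
mug [[ 0.7596 -0.4511]
 [ 0.7139 -0.3972]]
```

Call:
step_arm(
  moves=[
    {"rx": 0, "ry": 0, "rz": 0, "dx": 2, "dy": -2, "dz": 40, "gripper": 0.2},
    {"rx": 0, "ry": 0, "rz": 0, "dx": 2, "dy": -2, "dz": 40, "gripper": 0.2},
    {"rx": 0, "ry": 0, "rz": 0, "dx": 2, "dy": -3, "dz": 40, "gripper": 0.2},
    {"rx": 0, "ry": 0, "rz": 0, "dx": 0, "dy": 0, "dz": 40, "gripper": 0.2},
    {"rx": 0, "ry": 0, "rz": 0, "dx": 0, "dy": 0, "dz": 40, "gripper": 0.2},
    {"rx": 0, "ry": 0, "rz": 0, "dx": 0, "dy": 0, "dz": 15, "gripper": 0.2},
    {"rx": 0, "ry": 0, "rz": 0, "dx": 0, "dy": 0, "dz": 5, "gripper": 0.2},
    {"rx": 0, "ry": 0, "rz": 0, "dx": 0, "dy": 0, "dz": 0, "gripper": 0.2},
  ],
)

```text
clock: 3.08
tcp_pos: [0.552, -0.4441, 0.0345]
orientation: [2.148, 2.29, 0.0]
contact_force: [0.5, 0.3, 0.8]
grip_width: 0.0515
gripper_force: 0.0
```

Call:
step_arm(
  moves=[
    {"rx": 0, "ry": 0, "rz": 0, "dx": 0, "dy": 0, "dz": 3, "gripper": 0.2},
    {"rx": 0, "ry": 0, "rz": 0, "dx": 0, "dy": 0, "dz": 3, "gripper": 0.2},
    {"rx": 0, "ry": 0, "rz": 0, "dx": 0, "dy": 0, "dz": 0, "gripper": 0.2},
  ],
)

```text
clock: 3.45
tcp_pos: [0.5516, -0.4432, 0.0274]
orientation: [-2.149, -2.292, 0.0]
contact_force: [0.2, 0.3, 0.3]
grip_width: 0.0514
gripper_force: 0.0
```

Call:
step_arm(
  moves=[
    {"rx": 0, "ry": 0, "rz": 0, "dx": 0, "dy": 0, "dz": 2, "gripper": 0.2},
    {"rx": 0, "ry": 0, "rz": 0, "dx": 0, "dy": 0, "dz": 0, "gripper": 0.2},
  ],
)

```text
clock: 3.7
tcp_pos: [0.5514, -0.4432, 0.0251]
orientation: [-2.148, -2.292, 0.0]
contact_force: [0.9, -0.2, -0.8]
grip_width: 0.0511
gripper_force: 0.0
```

Call:
step_arm(
  moves=[
    {"rx": 0, "ry": 0, "rz": 0, "dx": 0, "dy": 4, "dz": 2, "gripper": 0.2},
    {"rx": 0, "ry": 0, "rz": 0, "dx": 0, "dy": 0, "dz": 2, "gripper": 0.2},
    {"rx": 0, "ry": 0, "rz": 0, "dx": 0, "dy": 0, "dz": 0, "gripper": 0.2},
  ],
)

```text
clock: 4.08
tcp_pos: [0.5555, -0.4428, 0.021]
orientation: [-2.148, -2.292, 0.0]
contact_force: [0.7, 0.5, -0.1]
grip_width: 0.0511
gripper_force: 0.0
```

Call:
step_arm(
  moves=[
    {"rx": 0, "ry": 0, "rz": 0, "dx": 0, "dy": 0, "dz": 2, "gripper": 0.2},
    {"rx": 0, "ry": 0, "rz": 0, "dx": 0, "dy": 0, "dz": 1.5, "gripper": 0.2},
    {"rx": 0, "ry": 0, "rz": 0, "dx": 0, "dy": 0, "dz": 0, "gripper": 0.2},
  ],
)

```text
clock: 4.45
tcp_pos: [0.5556, -0.4431, 0.0189]
orientation: [2.149, 2.291, -0.0]
contact_force: [-2.6, 2.0, 7.6]
grip_width: 0.0513
gripper_force: 3.9
```

Call:
step_arm(
  moves=[
    {"rx": 0, "ry": 0, "rz": 0, "dx": 0, "dy": 0, "dz": -11.5, "gripper": 0.2},
    {"rx": 0, "ry": 0, "rz": 0, "dx": 15, "dy": 0, "dz": 0, "gripper": 0.2},
    {"rx": 0, "ry": 0, "rz": 0, "dx": 15, "dy": 0, "dz": 0, "gripper": 0.2},
    {"rx": 0, "ry": 0, "rz": 0, "dx": 6, "dy": 0, "dz": 0, "gripper": 0.2},
    {"rx": 0, "ry": 0, "rz": 0, "dx": 6, "dy": 0, "dz": 0, "gripper": 0.2},
    {"rx": 0, "ry": 0, "rz": 0, "dx": 8, "dy": 0, "dz": 0, "gripper": 0.2},
    {"rx": 0, "ry": 0, "rz": 0, "dx": 10, "dy": 0, "dz": 0, "gripper": 0.2},
    {"rx": 0, "ry": 0, "rz": 0, "dx": 10, "dy": 0, "dz": 0, "gripper": 0.2},
    {"rx": 0, "ry": 0, "rz": 0, "dx": 10, "dy": 0, "dz": 0, "gripper": 0.2},
  ],
)

```text
clock: 5.58
tcp_pos: [0.5504, -0.3624, 0.0293]
orientation: [2.149, 2.292, 0.0]
contact_force: [0.7, -1.3, -0.1]
grip_width: 0.0514
gripper_force: 0.5
```

```bash
python3 - <<'E'
from h import *
cv2.imwrite("pics/s3.png",r.grab_frame("side")[150:400,150:450])
E
```

```text
(no output)
```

View pics/s3.png

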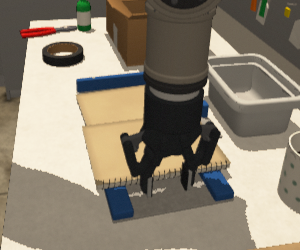

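Call:
step_arm(
  moves=[
    {"rx": 0, "ry": 0, "rz": 0, "dx": 10, "dy": 0, "dz": 0, "gripper": 0.2},
    {"rx": 0, "ry": 0, "rz": 0, "dx": 10, "dy": 0, "dz": 0, "gripper": 0.2},
    {"rx": 0, "ry": 0, "rz": 0, "dx": 10, "dy": 0, "dz": 0, "gripper": 0.2},
    {"rx": 0, "ry": 0, "rz": 0, "dx": 10, "dy": 0, "dz": 0, "gripper": 0.2},
    {"rx": 0, "ry": 0, "rz": 0, "dx": 10, "dy": 0, "dz": 0, "gripper": 0.2},
    {"rx": 0, "ry": 0, "rz": 0, "dx": 10, "dy": 0, "dz": 0, "gripper": 0.2},
  ],
)

```text
clock: 6.38
tcp_pos: [0.5468, -0.303, 0.0296]
orientation: [2.148, 2.291, -0.0]
contact_force: [0.0, -2.3, 2.0]
grip_width: 0.0514
gripper_force: 1.4
```

Call:
step_arm(
  moves=[
    {"rx": 0, "ry": 0, "rz": 0, "dx": 10, "dy": 0, "dz": 0, "gripper": 0.2},
    {"rx": 0, "ry": 0, "rz": 0, "dx": 10, "dy": 0, "dz": 0, "gripper": 0.2},
    {"rx": 0, "ry": 0, "rz": 0, "dx": 10, "dy": 0, "dz": 0, "gripper": 0.2},
    {"rx": 0, "ry": 0, "rz": 0, "dx": 10, "dy": 0, "dz": 0, "gripper": 0.2},
  ],
)

```text
clock: 6.88
tcp_pos: [0.5436, -0.2622, 0.029]
orientation: [-2.148, -2.291, 0.0]
contact_force: [-0.3, -0.8, 0.8]
grip_width: 0.0512
gripper_force: 0.0
```

```bash
python3 - <<'E'
from h import *
cv2.imwrite("pics/s4.png",cv2.resize(r.grab_frame("side")[200:320,210:370],None,fx=4,fy=4))
E
```

```text
(no output)
```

View pics/s4.png

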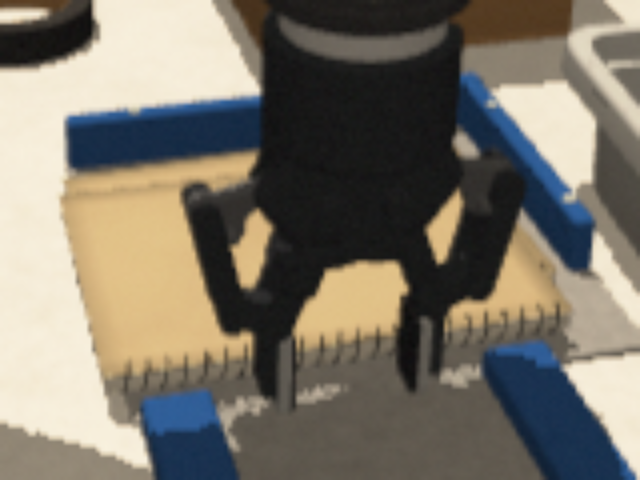

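Side view: the upper pad overlaps the lower by all but ~30 mm, its front-left corner at (65,200) and spiral edge at rows 310-390. Both are still clear of the stops, so I'll keep pushing.

Call:
step_arm(
  moves=[
    {"rx": 0, "ry": 0, "rz": 0, "dx": 8, "dy": 1, "dz": 0, "gripper": 0.2},
    {"rx": 0, "ry": 0, "rz": 0, "dx": 8, "dy": 1, "dz": 0, "gripper": 0.2},
    {"rx": 0, "ry": 0, "rz": 0, "dx": 8, "dy": 1, "dz": 0, "gripper": 0.2},
    {"rx": 0, "ry": 0, "rz": 0, "dx": 6, "dy": 1, "dz": 0, "gripper": 0.2},
  ],
)

```text
clock: 7.42
tcp_pos: [0.5461, -0.2325, 0.0293]
orientation: [-2.148, -2.292, -0.0]
contact_force: [0.4, -0.4, -1.7]
grip_width: 0.0513
gripper_force: 0.4
```

Call:
step_arm(
  moves=[
    {"rx": 0, "ry": 0, "rz": 0, "dx": 4, "dy": 0, "dz": 0, "gripper": 0.2},
    {"rx": 0, "ry": 0, "rz": 0, "dx": 4, "dy": 0, "dz": 0, "gripper": 0.2},
    {"rx": 0, "ry": 0, "rz": 0, "dx": 4, "dy": 0, "dz": 0, "gripper": 0.2},
  ],
)

```text
clock: 7.8
tcp_pos: [0.5452, -0.2217, 0.0294]
orientation: [2.149, 2.291, -0.001]
contact_force: [0.4, -3.1, 0.5]
grip_width: 0.0509
gripper_force: 1.1
```

Call:
step_arm(
  moves=[
    {"rx": 0, "ry": 0, "rz": 0, "dx": 3, "dy": 0, "dz": 0, "gripper": 0.2},
    {"rx": 0, "ry": 0, "rz": 0, "dx": 3, "dy": 0, "dz": 0, "gripper": 0.2},
  ],
)

```text
clock: 8.05
tcp_pos: [0.5448, -0.2154, 0.0294]
orientation: [2.149, 2.291, -0.0]
contact_force: [-0.5, -3.2, -0.3]
grip_width: 0.0512
gripper_force: 1.2
```

Call:
step_arm(
  moves=[
    {"rx": 0, "ry": 0, "rz": 0, "dx": 3, "dy": 0, "dz": 0, "gripper": 0.2},
    {"rx": 0, "ry": 0, "rz": 0, "dx": 3, "dy": 0, "dz": 0, "gripper": 0.2},
  ],
)

```text
clock: 8.3
tcp_pos: [0.5445, -0.2093, 0.0294]
orientation: [2.149, 2.292, -0.0]
contact_force: [-1.0, -4.7, 0.4]
grip_width: 0.0513
gripper_force: 2.3
```

Call:
step_arm(
  moves=[
    {"rx": 0, "ry": 0, "rz": 0, "dx": 2, "dy": 0, "dz": 0, "gripper": 0.2},
    {"rx": 0, "ry": 0, "rz": 0, "dx": 2, "dy": 0, "dz": 0, "gripper": 0.2},
  ],
)

```text
clock: 8.55
tcp_pos: [0.5448, -0.208, 0.0298]
orientation: [2.148, 2.288, -0.002]
contact_force: [1.1, -10.4, -0.6]
grip_width: 0.0513
gripper_force: 5.0
```

Call:
step_arm(
  moves=[
    {"rx": 0, "ry": 0, "rz": 0, "dx": 1, "dy": 0, "dz": 0, "gripper": 0.2},
    {"rx": 0, "ry": 0, "rz": 0, "dx": 1, "dy": 0, "dz": 0, "gripper": 0.2},
  ],
)

```text
clock: 8.8
tcp_pos: [0.545, -0.2072, 0.0301]
orientation: [2.148, 2.285, -0.002]
contact_force: [1.8, -12.8, 0.7]
grip_width: 0.0513
gripper_force: 5.9
```

Pads are against the side stop at about 13 N. Next I'll retreat, lift and turn to push from the front.

Call:
step_arm(
  moves=[
    {"rx": 0, "ry": 0, "rz": 0, "dx": -12, "dy": 0, "dz": 0, "gripper": 0.2},
    {"rx": 0, "ry": 0, "rz": 0, "dx": -15, "dy": 0, "dz": 0, "gripper": 0.2},
    {"rx": 0, "ry": 0, "rz": 0, "dx": 0, "dy": 0, "dz": -45, "gripper": 0.2},
    {"rx": 0, "ry": 0, "rz": 0, "dx": 0, "dy": 0, "dz": -45, "gripper": 0.2},
    {"rx": 0, "ry": 0, "rz": 10, "dx": 0, "dy": 0, "dz": 0, "gripper": 0.2},
    {"rx": 0, "ry": 0, "rz": 10, "dx": 0, "dy": 0, "dz": 0, "gripper": 0.2},
    {"rx": 0, "ry": 0, "rz": 10, "dx": 0, "dy": 0, "dz": 0, "gripper": 0.2},
    {"rx": 0, "ry": 0, "rz": 10, "dx": 0, "dy": 0, "dz": 0, "gripper": 0.2},
    {"rx": 0, "ry": 0, "rz": 10, "dx": 0, "dy": 0, "dz": 0, "gripper": 0.2},
    {"rx": 0, "ry": 0, "rz": 10, "dx": 0, "dy": 0, "dz": 0, "gripper": 0.2},
    {"rx": 0, "ry": 0, "rz": 10, "dx": 0, "dy": 0, "dz": 0, "gripper": 0.2},
    {"rx": 0, "ry": 0, "rz": 10, "dx": 0, "dy": 0, "dz": 0, "gripper": 0.2},
    {"rx": 0, "ry": 0, "rz": 10, "dx": 0, "dy": 0, "dz": 0, "gripper": 0.2},
    {"rx": 0, "ry": 0, "rz": 0, "dx": 0, "dy": 0, "dz": 0, "gripper": 0.2},
  ],
)

```text
clock: 10.55
tcp_pos: [0.5458, -0.2299, 0.119]
orientation: [-3.139, -0.104, 0.001]
contact_force: [0.6, -0.2, 0.1]
grip_width: 0.051
gripper_force: 0.0
```

```bash
python3 - <<'E'
from h import *
o=r.get_obs();print(o["tcp_pos"],o["joints"]);print(cv2.Rodrigues(np.array(o["orientation"]))[0].round(3))
E
```

```text
[ 0.54580826 -0.22994267  0.11900635] [ 0.22838441  0.50060007  0.08511293  1.87466784 -0.0589153   0.7694096
 -1.15888257]
[[ 0.998  0.066 -0.001]
 [ 0.066 -0.998  0.   ]
 [-0.001 -0.    -1.   ]]
```

```bash
python3 - <<'E'
from h import *
im=r.grab_frame("side")
cv2.imwrite("pics/s5.png",cv2.resize(im[205:325,210:370],None,fx=5,fy=5,interpolation=cv2.INTER_CUBIC))
E
```

```text
(no output)
```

View pics/s5.png

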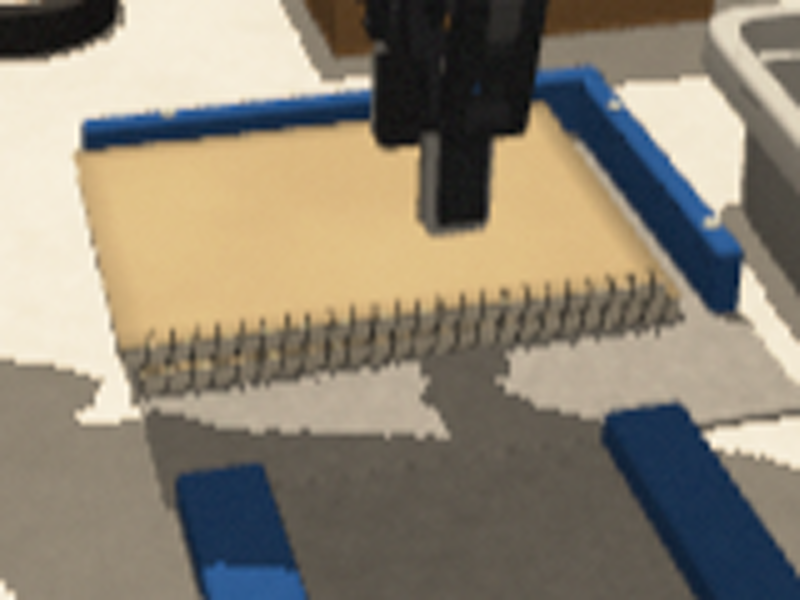

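Side view: the pile lies against the side stop with the spirals stacked. The front edge runs (78,155)-(122,352), and there is a gap to the rear stop at about (600-680, 150-290).

```bash
python3 - <<'E'
from h import *
p=(np.array([(78,155),(122,352),(545,103),(682,295),(150,398)])+.5)/5-.5+[210,205]
print(ray("side",p[:4],.024)[:,:2],ray("side",p[4:],.004))
E
```

```text
[[ 0.43892288 -0.05590666]
 [ 0.44566163 -0.2011489 ]
 [ 0.646537   -0.04095253]
 [ 0.65477739 -0.19774565]] [[ 0.45488989 -0.20255665  0.004     ]]
```

Call:
step_arm(
  moves=[
    {"rx": 0, "ry": 0, "rz": 0, "dx": -42, "dy": -36, "dz": 0, "gripper": 0.2},
    {"rx": 0, "ry": 0, "rz": 0, "dx": -42, "dy": -36, "dz": 0, "gripper": 0.2},
    {"rx": 0, "ry": 0, "rz": 0, "dx": -42, "dy": -36, "dz": 0, "gripper": 0.2},
    {"rx": 0, "ry": 0, "rz": 0, "dx": 0, "dy": 0, "dz": 0, "gripper": 0.2},
    {"rx": 0, "ry": 0, "rz": 0, "dx": 0, "dy": 0, "dz": 30, "gripper": 0.2},
  ],
)

```text
clock: 11.22
tcp_pos: [0.4156, -0.1309, 0.0908]
orientation: [3.139, 0.107, 0.01]
contact_force: [1.1, -1.3, 0.8]
grip_width: 0.0513
gripper_force: 0.0
```

Call:
step_arm(
  moves=[
    {"rx": 0, "ry": 0, "rz": 0, "dx": 0, "dy": 0, "dz": 25, "gripper": 0.2},
    {"rx": 0, "ry": 0, "rz": 0, "dx": 0, "dy": 0, "dz": 20, "gripper": 0.2},
    {"rx": 0, "ry": 0, "rz": 0, "dx": 0, "dy": 0, "dz": 14, "gripper": 0.2},
    {"rx": 0, "ry": 0, "rz": 0, "dx": 0, "dy": 0, "dz": 0, "gripper": 0.2},
  ],
)

```text
clock: 11.72
tcp_pos: [0.4131, -0.1307, 0.0296]
orientation: [-3.14, -0.103, 0.002]
contact_force: [0.1, 0.8, 0.6]
grip_width: 0.0513
gripper_force: 0.0
```

Down in front of the pile with no contact. Pushing to the rear.

Call:
step_arm(
  moves=[
    {"rx": 0, "ry": 0, "rz": 0, "dx": 5, "dy": 0, "dz": 0, "gripper": 0.2},
    {"rx": 0, "ry": 0, "rz": 0, "dx": 5, "dy": 0, "dz": 0, "gripper": 0.2},
    {"rx": 0, "ry": 0, "rz": 0, "dx": 5, "dy": 0, "dz": 0, "gripper": 0.2},
    {"rx": 0, "ry": 0, "rz": 0, "dx": 4, "dy": 0, "dz": 0, "gripper": 0.2},
    {"rx": 0, "ry": 0, "rz": 0, "dx": 4, "dy": 0, "dz": 0, "gripper": 0.2},
  ],
)

```text
clock: 12.35
tcp_pos: [0.4352, -0.1291, 0.0302]
orientation: [-3.14, -0.101, 0.003]
contact_force: [-6.4, -1.1, 4.6]
grip_width: 0.0512
gripper_force: 2.9
```

Call:
step_arm(
  moves=[
    {"rx": 0, "ry": 0, "rz": 0, "dx": 3, "dy": 0, "dz": 0, "gripper": 0.2},
    {"rx": 0, "ry": 0, "rz": 0, "dx": 3, "dy": 0, "dz": 0, "gripper": 0.2},
  ],
)

```text
clock: 12.6
tcp_pos: [0.4399, -0.1287, 0.0299]
orientation: [-3.139, -0.101, 0.007]
contact_force: [-7.9, -0.7, 5.6]
grip_width: 0.0513
gripper_force: 4.1
```

Call:
step_arm(
  moves=[
    {"rx": 0, "ry": 0, "rz": 0, "dx": 3, "dy": 0, "dz": 0, "gripper": 0.2},
    {"rx": 0, "ry": 0, "rz": 0, "dx": 2, "dy": 0, "dz": 0, "gripper": 0.2},
  ],
)

```text
clock: 12.85
tcp_pos: [0.4453, -0.1283, 0.0299]
orientation: [-3.14, -0.101, 0.006]
contact_force: [-4.8, -0.6, 4.0]
grip_width: 0.0513
gripper_force: 2.9
```

Call:
step_arm(
  moves=[
    {"rx": 0, "ry": 0, "rz": 0, "dx": 2, "dy": 0, "dz": 0, "gripper": 0.2},
    {"rx": 0, "ry": 0, "rz": 0, "dx": 2, "dy": 0, "dz": 0, "gripper": 0.2},
  ],
)

```text
clock: 13.1
tcp_pos: [0.4473, -0.1282, 0.0298]
orientation: [-3.139, -0.1, 0.012]
contact_force: [-13.4, -1.7, 12.8]
grip_width: 0.0515
gripper_force: 8.2
```

Call:
step_arm(
  moves=[
    {"rx": 0, "ry": 0, "rz": 0, "dx": 1.5, "dy": 0, "dz": 0, "gripper": 0.2},
    {"rx": 0, "ry": 0, "rz": 0, "dx": 1.5, "dy": 0, "dz": 0, "gripper": 0.2},
  ],
)

```text
clock: 13.35
tcp_pos: [0.4474, -0.1282, 0.0296]
orientation: [-3.139, -0.099, 0.02]
contact_force: [-20.4, -1.5, 22.8]
grip_width: 0.0514
gripper_force: 12.7
```

Call:
step_arm(
  moves=[
    {"rx": 0, "ry": 0, "rz": 0, "dx": 1, "dy": 0, "dz": 0, "gripper": 0.2},
    {"rx": 0, "ry": 0, "rz": 0, "dx": 1, "dy": 0, "dz": 0, "gripper": 0.2},
  ],
)

```text
clock: 13.6
tcp_pos: [0.4475, -0.1282, 0.0296]
orientation: [-3.138, -0.098, 0.025]
contact_force: [-24.1, -1.7, 27.5]
grip_width: 0.0509
gripper_force: 15.6
```

Home in x. Backing off, then a second square-up push towards the side stop.

Call:
step_arm(
  moves=[
    {"rx": 0, "ry": 0, "rz": 0, "dx": -6, "dy": 0, "dz": 0, "gripper": 0.2},
    {"rx": 0, "ry": 0, "rz": 0, "dx": -18, "dy": 0, "dz": 0, "gripper": 0.2},
    {"rx": 0, "ry": 0, "rz": 0, "dx": 0, "dy": 0, "dz": -45, "gripper": 0.2},
    {"rx": 0, "ry": 0, "rz": 0, "dx": 0, "dy": 0, "dz": -45, "gripper": 0.2},
    {"rx": 0, "ry": 0, "rz": 0, "dx": 40, "dy": 38, "dz": 0, "gripper": 0.2},
    {"rx": 0, "ry": 0, "rz": 0, "dx": 40, "dy": 38, "dz": 0, "gripper": 0.2},
    {"rx": 0, "ry": 0, "rz": 0, "dx": 40, "dy": 38, "dz": 0, "gripper": 0.2},
    {"rx": 0, "ry": 0, "rz": -10, "dx": 0, "dy": 0, "dz": 0, "gripper": 0.2},
    {"rx": 0, "ry": 0, "rz": -10, "dx": 0, "dy": 0, "dz": 0, "gripper": 0.2},
    {"rx": 0, "ry": 0, "rz": -10, "dx": 0, "dy": 0, "dz": 0, "gripper": 0.2},
    {"rx": 0, "ry": 0, "rz": -10, "dx": 0, "dy": 0, "dz": 0, "gripper": 0.2},
    {"rx": 0, "ry": 0, "rz": -10, "dx": 0, "dy": 0, "dz": 0, "gripper": 0.2},
    {"rx": 0, "ry": 0, "rz": -10, "dx": 0, "dy": 0, "dz": 0, "gripper": 0.2},
    {"rx": 0, "ry": 0, "rz": -10, "dx": 0, "dy": 0, "dz": 0, "gripper": 0.2},
    {"rx": 0, "ry": 0, "rz": -10, "dx": 0, "dy": 0, "dz": 0, "gripper": 0.2},
    {"rx": 0, "ry": 0, "rz": -10, "dx": 0, "dy": 0, "dz": 0, "gripper": 0.2},
    {"rx": 0, "ry": 0, "rz": 0, "dx": 0, "dy": 0, "dz": 0, "gripper": 0.2},
  ],
)

```text
clock: 15.72
tcp_pos: [0.56, -0.2354, 0.1204]
orientation: [2.15, 2.289, 0.002]
contact_force: [0.0, -0.5, 0.6]
grip_width: 0.0512
gripper_force: 0.0
```

```bash
python3 - <<'E'
from h import *
o=r.get_obs();print(o["clock"],o["tcp_pos"]);print(cv2.Rodrigues(np.array(o["orientation"]))[0].round(3))
E
```

```text
15.725 [ 0.55999388 -0.23542897  0.1204092 ]
[[-0.063  0.998  0.002]
 [ 0.998  0.063  0.   ]
 [ 0.     0.002 -1.   ]]
```

Descend to z 0.029 and push.

Call:
step_arm(
  moves=[
    {"rx": 0, "ry": 0, "rz": 0, "dx": 0, "dy": 0, "dz": 40, "gripper": 0.2},
    {"rx": 0, "ry": 0, "rz": 0, "dx": 0, "dy": 0, "dz": 35, "gripper": 0.2},
    {"rx": 0, "ry": 0, "rz": 0, "dx": 0, "dy": 0, "dz": 16, "gripper": 0.2},
    {"rx": 0, "ry": 0, "rz": 0, "dx": 6, "dy": 0, "dz": 0, "gripper": 0.2},
    {"rx": 0, "ry": 0, "rz": 0, "dx": 6, "dy": 0, "dz": 0, "gripper": 0.2},
    {"rx": 0, "ry": 0, "rz": 0, "dx": 4, "dy": 0, "dz": 0, "gripper": 0.2},
    {"rx": 0, "ry": 0, "rz": 0, "dx": 4, "dy": 0, "dz": 0, "gripper": 0.2},
  ],
)

```text
clock: 16.6
tcp_pos: [0.5585, -0.2151, 0.0302]
orientation: [2.148, 2.291, 0.001]
contact_force: [-0.6, 0.1, 0.3]
grip_width: 0.0512
gripper_force: 0.0
```

Call:
step_arm(
  moves=[
    {"rx": 0, "ry": 0, "rz": 0, "dx": 3, "dy": 0, "dz": 0, "gripper": 0.2},
    {"rx": 0, "ry": 0, "rz": 0, "dx": 2, "dy": 0, "dz": 0, "gripper": 0.2},
    {"rx": 0, "ry": 0, "rz": 0, "dx": 2, "dy": 0, "dz": 0, "gripper": 0.2},
  ],
)

```text
clock: 16.98
tcp_pos: [0.5574, -0.2084, 0.0293]
orientation: [2.149, 2.292, -0.0]
contact_force: [-0.4, 0.1, 0.2]
grip_width: 0.0515
gripper_force: 0.0
```

Call:
step_arm(
  moves=[
    {"rx": 0, "ry": 0, "rz": 0, "dx": 2, "dy": 0, "dz": 0, "gripper": 0.2},
    {"rx": 0, "ry": 0, "rz": 0, "dx": 2, "dy": 0, "dz": 0, "gripper": 0.2},
    {"rx": 0, "ry": 0, "rz": 0, "dx": 0, "dy": 0, "dz": 0, "gripper": 0.2},
  ],
)

```text
clock: 17.35
tcp_pos: [0.5571, -0.2056, 0.0294]
orientation: [2.149, 2.29, -0.001]
contact_force: [0.0, -5.5, 0.2]
grip_width: 0.0514
gripper_force: 2.4
```

Call:
step_arm(
  moves=[
    {"rx": 0, "ry": 0, "rz": 0, "dx": 2, "dy": 0, "dz": 0, "gripper": 0.2},
    {"rx": 0, "ry": 0, "rz": 0, "dx": 2, "dy": 0, "dz": 0, "gripper": 0.2},
    {"rx": 0, "ry": 0, "rz": 0, "dx": 1, "dy": 0, "dz": 0, "gripper": 0.2},
    {"rx": 0, "ry": 0, "rz": 0, "dx": 0, "dy": 0, "dz": 0, "gripper": 0.2},
  ],
)

```text
clock: 17.85
tcp_pos: [0.5573, -0.2052, 0.0299]
orientation: [2.148, 2.284, -0.005]
contact_force: [1.4, -15.1, -0.2]
grip_width: 0.0515
gripper_force: 7.4
```

Call:
step_arm(
  moves=[
    {"rx": 0, "ry": 0, "rz": 0, "dx": -6, "dy": 0, "dz": 0, "gripper": 0.2},
    {"rx": 0, "ry": 0, "rz": 0, "dx": -14, "dy": 0, "dz": 0, "gripper": 0.2},
    {"rx": 0, "ry": 0, "rz": 0, "dx": -14, "dy": 0, "dz": 0, "gripper": 0.2},
    {"rx": 0, "ry": 0, "rz": 0, "dx": 0, "dy": 0, "dz": -50, "gripper": 0.2},
    {"rx": 0, "ry": 0, "rz": 0, "dx": 0, "dy": 0, "dz": -50, "gripper": 0.2},
    {"rx": 0, "ry": 0, "rz": 0, "dx": 0, "dy": 0, "dz": -50, "gripper": 0.2},
    {"rx": 0, "ry": 0, "rz": 0, "dx": -50, "dy": 0, "dz": -10, "gripper": 0.2},
    {"rx": 0, "ry": 0, "rz": 0, "dx": -50, "dy": 0, "dz": 0, "gripper": 0.2},
    {"rx": 0, "ry": 0, "rz": 0, "dx": 0, "dy": 0, "dz": 0, "gripper": 0.2},
  ],
)

```text
clock: 18.98
tcp_pos: [0.5638, -0.3393, 0.1891]
orientation: [2.157, 2.283, -0.003]
contact_force: [0.3, 0.4, 0.3]
grip_width: 0.0508
gripper_force: 0.0
```

```bash
python3 - <<'E'
from h import *
a=r.grab_frame("side");b=r.grab_frame("wrist");np.savez("pics/w6.npz",*cam("wrist"));cv2.imwrite("pics/w6.png",b);cv2.imwrite("pics/s6.png",a)
o=np.zeros((600,800,3),np.uint8);o[:300,:400]=cv2.resize(a[205:295,220:340],(400,300));o[:300,400:]=cv2.resize(b,(400,300))
o[300:]=cv2.resize(a[205:295,210:370],(800,300));cv2.imwrite("pics/f6.png",o)
print(r.get_obs()["tcp_pos"],r.get_obs()["clock"])
E
```

```text
[ 0.56503705 -0.33355977  0.1887686 ] 19.075
```

View pics/f6.png

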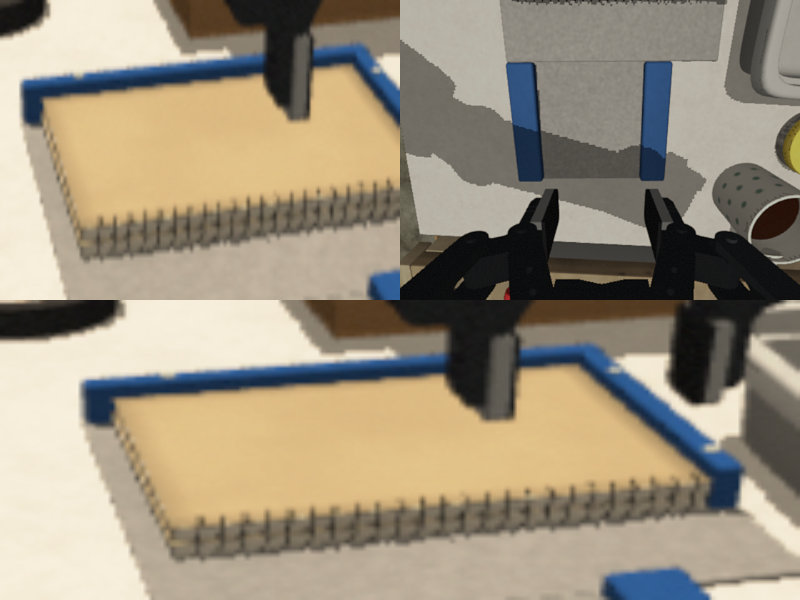

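The final view shows the two pads squarely stacked, spirals aligned, and tight against the side stop and the rear stop (corner at about (585,355) in the lower panel). The arm is clear.

```bash
python3 -c "
from bench import r
print(r.hand_in())"
```

```text
the job is handed in; nothing more can be done
None
```

I slid the step pad onto the other, pushed both home against the side and rear stops in a square stack, and handed the job in at about 19 s; the arm never went near the bottle or tape roll, but hand-in gave no verdict.

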